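Join a bronze horse to its trophy base and hold the joint closed

TASK

First use the red handle to set the assembly stand: swing it until the handle lies right over the white line on the foot, and bring the tilted top level. Then pick up the bronze-brown horse (not the silver-grey one), fit the two holes under it onto the two dark steel dowels of the wooden base, large hole on the large dowel, and close the joint fully flush. Finish while still holding the horse and pressing it down onto the base with a steady push of about 15 N, the stand still level and on its line, and leave everything else where it is.

Things in the scene. Friction and masses are not known exactly. Their poses are not given: they have to be found in the camera images.
- bronze: Dark brown bronze-finish galloping horse statuette with a saddle, about 0.45 kg, standing on its own oblong ground plate 130 x 66 x 24 mm. Origin: centre of the plate's underside; +x is where the horse looks, +z up. 195 mm long over head and tail, 144 mm high; the head reaches x = 114 mm, at heights 100 to 136 mm. Under the plate are two round holes 18 mm deep: large, 17 mm wide, at x = +38 mm (head end); small, 11 mm wide, at x = -38 mm (tail end).
- bronze_saddle (a point): Middle of the bronze horse's trunk at the saddle, 88 mm above its underside and 2 mm behind its centre: where to grip it from above, fingers closing across the horse (its y). The saddle flaps are flat, 42 mm apart, 44 mm long (x), 32 mm high; the trunk is 39 mm wide beyond them, its back at 106 mm and the saddle's rear edge at 113 mm above the underside.
- bronze_bighole (a point): Centre of the mouth of the large hole in the underside of the bronze horse's plate.
- bronze_smallhole (a point): Centre of the mouth of the small hole in the underside of the bronze horse's plate.
- foot: Dark steel foot of the assembly stand, fixed to the table: disc of 170 mm diameter, 18 mm thick. Origin: centre of its underside on the table, on the swivel axis. A black tongue 30 mm wide and 14 mm high with a white line 12 mm wide along its middle runs from the disc out to 175 mm along the foot's -x.
- swivel (a joint): Swivel of the stand's blue yoke about the vertical axis through the foot's origin, rad, counter-clockwise from above positive; 0 = red handle right over the white line. Range -1.0 to 1.0. Stiff: stays where it is left; about 3.5 N sideways at the handle turns it. The yoke's cheeks reach 95 mm to either side of the axis, across the handle's direction, up to 114 mm above the table.
- tilt (a joint): Tilt of the stand's top (an aluminium disc with the wooden base fixed on it) about a level axis across the handle's direction, 100 mm above the table, crossing the swivel axis; rad, 0 = level, positive = handle end raised. Range -0.5 to 0.6, no stop at level. Stiff: stays where it is left; about 5 N up or down at the handle moves it.
- handle (a point): Middle of the grip of the red handle, a round bar 16 mm thick that points straight out from the tilt axis; the point is 130 mm from where the tilt and swivel axes cross, the red grip runs from 93 to 165 mm. The handle's line passes through the tilt axis, so at level it is 100 mm above the table. Good to grip from above, fingers closing sideways across it.
- base: Round light-wood trophy base fixed on the tilting top, 144 mm across, 26 mm thick. Origin: centre of its underside, 7 mm above the tilt axis; +z along the dowels, +x away from the handle.
- base_top (a point): Centre of the wooden base's upper face (133 mm above the table when level); axes as base. The ground plate's underside must lie on this face.
- base_bigdowel (a point): Root of the large dark steel dowel on the upper face, 38 mm from the centre on the side away from the handle: 14 mm thick, stands 14 mm up, last 4 mm tapered.
- base_smalldowel (a point): Root of the small dark steel dowel on the upper face, 38 mm from the centre on the handle side: 8 mm thick, stands 14 mm up, last 4 mm tapered.
- pewter: Silver-grey horse of the same shape and size as the bronze one; stays where it is. Origin under its centre.
- glue: White glue bottle, 52 mm wide, 140 mm high, orange cap; stays. Origin under its centre.
- jar: Clear jar of dark steel dowels, 72 mm wide, 91 mm high; stays. Origin under its centre.
- mallet: Mallet with a wooden handle and black head lying on the table; stays.
- spare_base: Spare brown round wooden base, 144 mm wide, 26 mm thick, flat on the table; stays. Origin under its centre.
- brush: Brush lying on the table; stays.
There are look-alikes about, which are no part of the job. Several things have the shape of the bronze; the one meant has the colours described above.

How it is judged (in metres and radians):
On the way, in this order (a step that is already met when the one before it is completed fails the run):
1. the stand is set: handle over the white line, top level (value of joint swivel between -0.1 and 0.1 rad and value of joint tilt between -0.07 and 0.07 rad), for 0.3 s.
2. the bronze horse is lifted clear of the table (height (world z) of bronze above 0.05 m and contact force between the fingers and bronze above 1 N), for 0.2 s.
3. the bronze horse sits flush on the base, both dowels in their holes (distance between bronze_bighole and base_bigdowel below 0.005 m and distance between bronze_smallhole and base_smalldowel below 0.005 m and z of bronze in the frame of base_top below 0.0025 m), for 0.2 s.
At the end, for the whole second after the job is handed in: Still held at the end: each hole within 5 mm of its dowel's root, plate at most 2.5 mm above the wood, at rest; fingers on the horse (over 2 N); force between horse and base 8 to 45 N (its weight alone: at most 5.3 N); swivel within 0.13 rad and tilt within 0.09 rad of zero (all of step 3 and value of joint swivel between -0.13 and 0.13 rad and value of joint tilt between -0.09 and 0.09 rad and contact force between bronze and base between 8 and 45 N and contact force between the fingers and bronze above 2 N and linear speed of bronze below 0.02 m/s); the arm keeps its last pose, push and grip.
It fails at once if the silver-grey horse is moved by more than 30 mm (distance of pewter from where it was at the start of the episode above 0.03 m).
It fails at once if the glue, jar, mallet, spare base or brush is moved by more than 30 mm (distance of any of glue, jar, mallet, spare_base, brush from where it was at the start of the episode above 0.03 m).
It also fails if it takes over 58 s, if anything falls off the work surface, if the arm or the gripper's body presses on something with over 40 N, if the wrist force passes 120 N, or if a joint passes its speed limit or range.

ROBOT

A 6-joint arm with a two-finger parallel gripper is mounted at the origin on the work surface. World frame = base frame: x ahead of the robot, y to its left, z up, the work surface at z = 0. Lengths are in mm, angles in rad, forces in N, time in s.
With the tool pointing down it reaches from about 350 to 775 mm from the base axis. Payload 7.3 kg.
Tool frame: the origin (TCP) lies between the finger pads; the fingertips stand 14 mm ahead of it and the grasp point (between the pads) lies 5 mm behind it; y points along the fingers, x is the direction in which the jaws open and shut, and the axes are right-handed (so a half turn about y gives the same grasp; the last joint's range is limited). The gripper opens to 92 mm and grips with 3 to 60 N. Pads are 19 mm wide; open, the fingers measure 130 mm over their backs; the gripper's body (75 mm by 190 mm) begins 47 mm behind the grasp point.
Start: joints at [1.066, 0.342, 1.524, -0, 1.275, -0.146], TCP at [184.341, 491.593, 218.141] pointing down, gripper open.
Joint ranges: [-2.53, 2.53], [-0.77, 2.02], [0.04, 2.7], [-1, 4.14], [0.28, 2.66], [-3.11, 3.11]. Speed limits (rad/s): [2.57, 2.57, 3.14, 3.14, 3.14, 3.14].

INTERFACE

Orientations are given as a unit quaternion [x, y, z, w].
In Python, from station import r gives the robot as it stands.
- The arm moves only by the tool apply_moves, never from a script. Its argument "rows" is a list of rows, each a list of 6 numbers: the shift along the tool's x, y, z normalised to -1 to 1, where 1 is 0.025 m, then the turn, a rotation vector about the tool's x, y, z normalised to -1 to 1, where 1 is 4 degrees. A call has 1 to 12 rows; each row shifts and turns the commanded pose from where the row before left it, along the tool's axes as they then stand; what a row does not reach is not made up. A row lasts 1/8 s, in which the tool goes at most 62.5 mm and 10.7 degrees, less where a joint would pass 70% of its speed; a pose out of reach is approached as far as the arm can. A call with a number of a shift or a turn outside -1 to 1 is refused whole. A call with a gripper value outside its range is refused whole. "hand" is the opening, from 0 (shut) to 1 (fully open), set as the call begins (left out, the last holds). The fingers move at their own pace and stop on an object; the grip force is fixed at half the most. Time passes only in rows, so rows that do not move let the fingers close. It gives the time, the measured TCP pose, the force and the opening at its end, in the units of the state.
- r.get_state(): the state, without advancing time (a new reading comes with each control period).
- r.snapshot(name): name is "scene" or "side" or "wrist"; returns a dict with "frame" (480x640x3 uint8, red, green, blue), "K" (3x3 intrinsics, pixels), "D" ([k1, k2, p1, p2, k3] as OpenCV has them; the pictures are not rectified), "pose" (4x4, takes a point from camera to world coordinates); the wrist camera has in their place "hand_eye" (4x4, takes a point from camera to tool coordinates, whose origin is the TCP and whose axes are the tool frame's). Camera axes: x right, y down, z forward; pixel columns grow to the right and rows downward; lengths in mm; the calibration is good to about 2 mm. A picture is of the moment at which its call begins: read the wrist's pose just before it. There is no depth.
- r.close_job(): hands the job in, once; it reports no verdict.
Trained networks look in a picture, given as the dict that the camera call returned (one of the last four; its "shot" number tells which), for a name from the list of things; names that differ only in an ending like _2 or _b are one class to them, and where a whole thing is asked for, a point or a joint stands for the part that bears it (a point fixed in the world has none). Each returns a list of dicts, best first, with "p" (0 to 1); they miss things now and then, are a little off and sometimes report something else, mostly with a low value. They report only what shows in the picture. A call takes as long as a camera call. They do not tell look-alikes from the thing itself.
- r.find_in(label, picture): "xyz" ([x, y, z] in mm, in world coordinates, good to about 4 mm: the middle of the surface that is visible of it).
- r.place_of(label, picture): "xyz" ([x, y, z] in mm, in world coordinates, good to about 4 mm: a listed point, or the origin of a listed thing).
The state is a dict: "t": time; "qpos": joint angles; "dq": joint speeds; "joint_efforts": joint torques, N m; "ee_pos": TCP position; "eef_rot": TCP orientation; "contact_force": force on the tool from outside, world axes, zero at the start; "moment": the same for the moment, N m; "opening": finger opening in mm.
Only numpy, scipy, OpenCV 4.12 (cv2) and the standard library are available. Lean on these libraries where they do the work, as an engineer would, in place of code of your own. Each camera call takes 0.05 s, during which the arm holds its last target.

## Working session

There is one attempt and no reset: what is moved stays moved. The work goes in short steps, Python scripts to look and compute and a tool call to move; the robot and the scene stay as the last step left them, time stands still between calls to the robot, and variables do not carry over. Pictures are saved under pics/ and viewed, and the job is handed in when it is done.

Besides the shell and the picture viewer there is one more tool, called after ">>>" as a command line: name --pt "numbers of a row" for each row, then --argument value for the rest. apply_moves: Moves the arm, as the interface text tells. Scaled input: -1 to 1 covers 0.025 m each way for a shift and 4 degrees each way for a turn. Its arguments: {"type":"object","properties":{"rows":{"type":"array"},"hand":{"type":"number"}},"required":["rows"]}

```bash
ls; mkdir -p pics
python3 - <<'E'
from station import r
import cv2
s=r.get_state();print(s)
for n in ["scene","side","wrist"]:
    p=r.snapshot(n); cv2.imwrite(f"pics/{n}0.png",p["frame"][:,:,::-1])
    print(n,p.get("pose",p.get("hand_eye")),p["K"])
    for l in ["bronze","pewter","handle","base_top","base_bigdowel","base_smalldowel","foot","bronze_saddle"]:
        print(l,[(round(d["p"],2),[round(float(v)) for v in d["xyz"]]) for d in r.place_of(l,p)][:4])
E
```

```text
pics
{'t': 0.0, 'qpos': array([ 1.06601094e+00,  3.42703620e-01,  1.52499896e+00, -4.10834399e-05,
        1.27543508e+00, -1.45974824e-01]), 'dq': array([ 1.04857096e-04, -6.68552430e-06, -1.95158583e-03, -1.29674375e-03,
        1.51864546e-03,  1.21397795e-03]), 'joint_efforts': array([ 2.35658053e-04, -4.31244636e+01, -2.44223374e+01,  7.19522615e-02,
        5.58570900e-02, -1.06015680e-04]), 'ee_pos': array([184.1302875 , 491.19680163, 217.46120733]), 'eef_rot': array([ 0.58144958,  0.40227285, -0.40323943, -0.58093966]), 'contact_force': array([ 0.61611841, -0.44352354, -0.05071723]), 'moment': array([ 0.03984249,  0.08176001, -0.04235571]), 'opening': 91.7722122825333}
scene [[ 3.25921696e-01  5.64896953e-01 -7.58067596e-01  1.48331477e+03]
 [ 9.45373432e-01 -2.00375065e-01  2.57135972e-01 -2.60501995e+02]
 [-6.64251647e-03 -8.00463157e-01 -5.99345152e-01  8.86553372e+02]
 [ 0.00000000e+00  0.00000000e+00  0.00000000e+00  1.00000000e+00]] [[441.93065566   0.         315.18812297]
 [  0.         441.93065566 233.56316433]
 [  0.           0.           1.        ]]
bronze [(0.9
[... 1118 characters left out ...]
dowel []
foot [(0.66, [523, -83, -2])]
bronze_saddle [(0.97, [294, 558, 84]), (0.91, [418, 234, 87]), (0.86, [246, 282, 88]), (0.65, [298, -197, 85])]
wrist [[ 9.99999805e-01  2.08829998e-04  5.88979418e-04  6.91239516e-02]
 [-5.02649652e-04 -2.91183037e-01  9.56667229e-01 -1.67192353e+02]
 [ 3.71281631e-04 -9.56667338e-01 -2.91182875e-01  7.93148280e+01]
 [ 0.00000000e+00  0.00000000e+00  0.00000000e+00  1.00000000e+00]] [[346.47067273   0.         322.93573739]
 [  0.         346.47067273 250.21290958]
 [  0.           0.           1.        ]]
bronze [(0.84, [252, 278, -3]), (0.81, [299, 564, 0])]
pewter []
handle []
base_top []
base_bigdowel []
base_smalldowel []
foot []
bronze_saddle []
```

View pics/scene0.png

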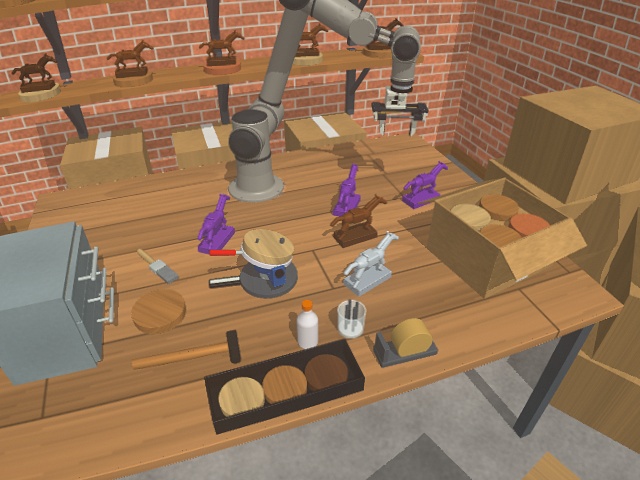

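View pics/side0.png

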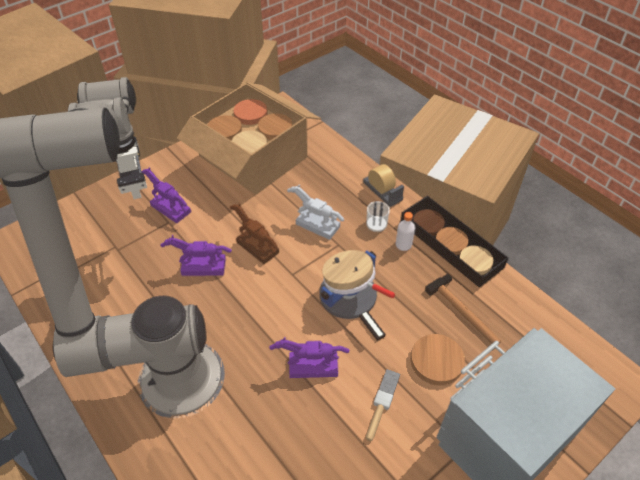

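View pics/wrist0.png

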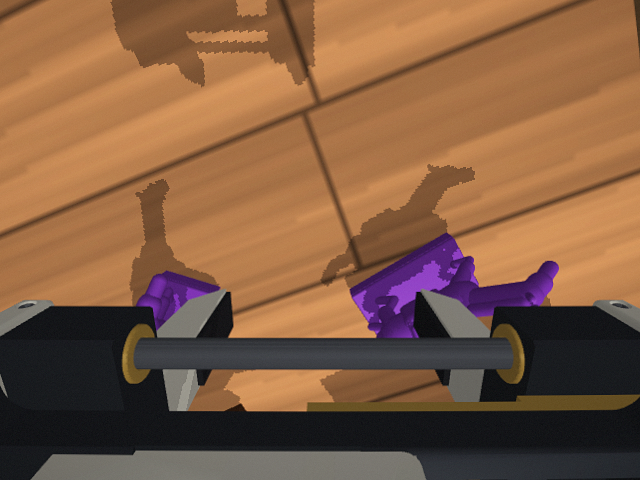

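Run:
```python
from scipy.spatial.transform import Rotation as R
print(R.from_quat([ 0.58144958,  0.40227285, -0.40323943, -0.58093966]).as_matrix().round(3))
```

```text
[[ 0.351 -0.001 -0.936]
 [ 0.936 -0.001  0.351]
 [-0.002 -1.     0.   ]]
```

```bash
cat > h.py <<'E'
from station import r
import cv2, numpy as np
from scipy.spatial.transform import Rotation as R
def ray(p,uv,T=None):
    T=p["pose"] if T is None else T
    n=cv2.undistortPoints(np.array([[uv]],float),np.array(p["K"]),np.array(p["D"]))[0,0]
    d=T[:3,:3]@np.array([n[0],n[1],1]); return T[:3,3],d
def atz(p,uv,z,T=None):
    o,d=ray(p,uv,T); return (o+d*(z-o[2])/d[2]).round(1)
def proj(p,X,T=None):
    T=p["pose"] if T is None else T
    Ti=np.linalg.inv(T); rv,_=cv2.Rodrigues(Ti[:3,:3])
    return cv2.projectPoints(np.array(X,float).reshape(-1,3),rv,Ti[:3,3],np.array(p["K"]),np.array(p["D"]))[0][:,0]
def wT(p,s):
    T=np.eye(4);T[:3,:3]=R.from_quat(s["eef_rot"]).as_matrix();T[:3,3]=s["ee_pos"]
    return T@p["hand_eye"]
def crop(p,x0,y0,x1,y1,name,k=5):
    cv2.imwrite("pics/"+name,cv2.resize(p["frame"][y0:y1,x0:x1,::-1],None,fx=k,fy=k,interpolation=cv2.INTER_CUBIC))
def save(p): np.save("pics/last_%s.npy"%p["shot"],p,allow_pickle=True)
E
python3 - <<'E'
from h import *
a=r.snapshot("scene");b=r.snapshot("side")
import pickle;pickle.dump((a,b),open("pics/ab.pkl","wb"))
crop(a,200,190,400,300,"s1.png",4);crop(b,220,190,410,350,"s2.png",4)
for p in(a,b):
  for l in ["bronze_bighole","bronze_smallhole","tilt","swivel"]:
    print(l,[(round(d["p"],2),[round(float(v)) for v in d["xyz"]]) for d in r.place_of(l,p)][:4])
for l in ["glue","jar","mallet","spare_base","brush"]: print(l,[(round(d["p"],2),[round(float(v)) for v in d["xyz"]]) for d in r.place_of(l,a)][:2])
E
```

```text
bronze_bighole [(0.77, [292, 596, 2]), (0.68, [422, 273, 2]), (0.61, [220, 302, 1]), (0.59, [268, -172, 0])]
bronze_smallhole [(0.87, [332, -222, 0]), (0.81, [430, 200, 0]), (0.74, [306, 519, 2]), (0.56, [280, 259, 4])]Traceback (most recent call last):
  File "<stdin>", line 7, in <module>
ValueError: it knows: base, base_bigdowel, base_smalldowel, base_top, bronze, bronze_bighole, bronze_saddle, bronze_smallhole, brush, foot, glue, handle, jar, mallet, pewter, spare_base
```

View pics/s1.png

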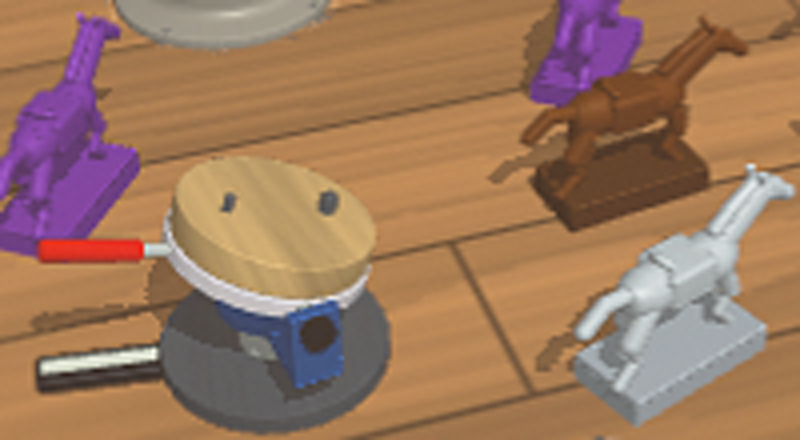

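View pics/s2.png

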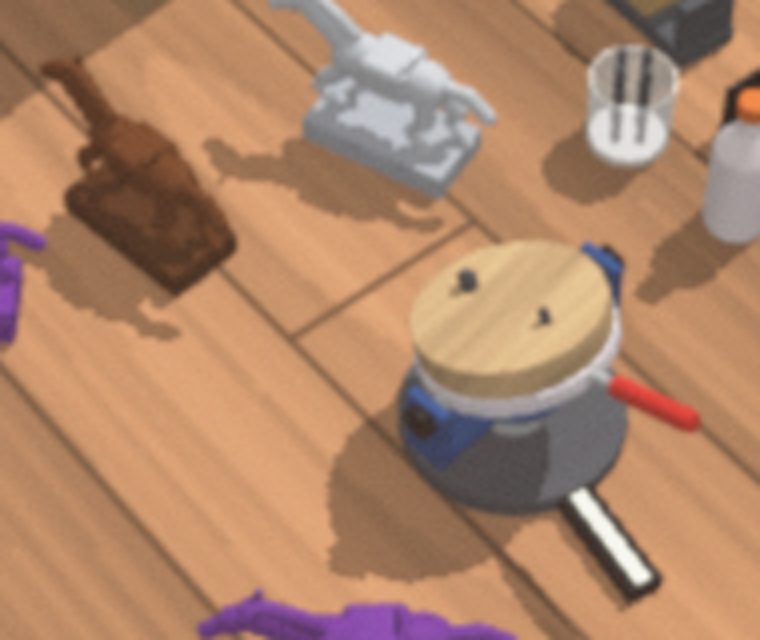

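Run:
```python
from h import *
import pickle;a,b=pickle.load(open("pics/ab.pkl","rb"))
print("tongue",atz(a,(210,282.5),14),atz(a,(239.5,278.5),14),atz(b,(380.75,336.3),14),atz(b,(363.75,313),14))
# handle tip triangulate: scene (38..,250)->crop
def tri(u,v):
    o1,d1=ray(a,u);o2,d2=ray(b,v)
    s=np.linalg.lstsq(np.c_[d1,-d2],o2-o1,rcond=None)[0]
    p,q=o1+s[0]*d1,o2+s[1]*d2; return ((p+q)/2).round(1),np.linalg.norm(p-q).round(1)
c=lambda x,y:(200+x/4,190+y/4)
d=lambda x,y:(220+x/4,190+y/4)
print("tip",tri(c(38,249),d(696,420)),"inner",tri(c(143,251),d(613,384)))
print("big",tri(c(328,203),d(466,281)),"small",tri(c(229,203),d(543,317)))
print("foot cl", atz(a,c(160,345),18))
# bronze plate bottom/ top corners
for n,(x,y) in dict(near=(573,229-28),): pass
```

```text
tongue [ 501.4 -250.3   14. ] [ 512.6 -165.5   14. ] [ 492.6 -254.6   14. ] [ 507.6 -167.5   14. ]
tip (array([ 540.6, -237.3,  152.8]), np.float64(2.6)) inner (array([ 532.4, -168.1,  126.2]), np.float64(2.3))
big (array([516. , -32.9, 120.5]), np.float64(2.4)) small (array([ 523.8, -104.5,  144.7]), np.float64(2.7))
foot cl [ 508.  -162.6   18. ]Traceback (most recent call last):
  File "<stdin>", line 15, in <module>
ValueError: too many values to unpack (expected 2)
```

```bash
cat >> h.py <<'E'
def plan(pos,yaw,n,level=True):
    """print rows to bring commanded pose (=measured) to pos, tool-x yaw (deg), pointing down"""
    s=r.get_state();Rm=R.from_quat(s["eef_rot"]);p=np.array(s["ee_pos"])
    y=np.deg2rad(yaw);X=np.array([np.cos(y),np.sin(y),0]);Y=np.array([0,0,-1.]);Rt=R.from_matrix(np.c_[X,Y,np.cross(X,Y)])
    pos=np.array(pos,float);d=(pos-p)/n;w=(Rm.inv()*Rt).as_rotvec()/n
    for i in range(n):
        t=Rm.inv().apply(p+ (pos-p)/(n-i)-p)/25; q=np.rad2deg((Rm.inv()*Rt).as_rotvec())/(n-i)/4
        row=np.r_[t,q].round(2); print(list(map(float,row)),end=",\n")
        p=p+Rm.apply(row[:3]*25);Rm=Rm*R.from_rotvec(np.deg2rad(row[3:]*4))
    print("end",p.round(1),"now",np.array(s["ee_pos"]).round(1),s["t"])
E
python3 -c "
from h import *
plan((537,-203,205),6.5,34)"
```

```text
[-0.62, 0.02, -0.68, -0.0, 0.46, 0.0],
[-0.6, 0.02, -0.69, -0.0, 0.46, 0.0],
[-0.57, 0.02, -0.71, -0.0, 0.46, 0.0],
[-0.55, 0.01, -0.73, -0.0, 0.46, 0.0],
[-0.53, 0.02, -0.75, -0.0, 0.46, 0.0],
[-0.5, 0.01, -0.77, -0.0, 0.46, 0.0],
[-0.48, 0.02, -0.78, -0.0, 0.46, 0.0],
[-0.45, 0.01, -0.8, -0.0, 0.46, 0.0],
[-0.43, 0.02, -0.81, -0.0, 0.46, 0.0],
[-0.4, 0.01, -0.82, -0.0, 0.46, 0.0],
[-0.37, 0.02, -0.84, -0.0, 0.46, 0.0],
[-0.35, 0.01, -0.85, -0.0, 0.46, 0.0],
[-0.32, 0.02, -0.86, -0.0, 0.46, 0.0],
[-0.29, 0.01, -0.87, -0.0, 0.46, 0.0],
[-0.26, 0.02, -0.88, -0.0, 0.46, 0.0],
[-0.24, 0.01, -0.89, -0.0, 0.47, 0.0],
[-0.21, 0.02, -0.89, -0.0, 0.46, 0.0],
[-0.18, 0.01, -0.9, -0.0, 0.47, 0.0],
[-0.15, 0.02, -0.9, -0.0, 0.46, 0.0],
[-0.12, 0.01, -0.91, -0.0, 0.47, 0.0],
[-0.09, 0.02, -0.91, -0.0, 0.46, 0.0],
[-0.06, 0.01, -0.91, -0.0, 0.47, 0.0],
[-0.03, 0.02, -0.92, -0.0, 0.46, 0.0],
[-0.0, 0.01, -0.92, -0.0, 0.47, 0.0],
[0.03, 0.02, -0.92, -0.0, 0.46, 0.0],
[0.06, 0.01, -0.91, -0.0, 0.47, 0.0],
[0.09, 0.02, -0.91, -0.0, 0.46, 0.0],
[0.12, 0.01, -0.91, -0.0, 0.47, 0.0],
[0.15, 0.02, -0.9, -0.0, 0.46, 0.0],
[0.17, 0.01, -0.9, -0.0, 0.47, 0.0],
[0.2, 0.02, -0.89, -0.0, 0.46, 0.0],
[0.23, 0.01, -0.89, -0.0, 0.47, 0.0],
[0.27, 0.02, -0.88, -0.0, 0.46, 0.0],
[0.29, 0.01, -0.87, -0.0, 0.47, 0.0],
end [ 537.  -203.   205.1] now [184.3 491.6 218.1] 1.55
```

>>> apply_moves --pt "-0.6 0 -0.7 0 0.45 0" --pt "-0.6 0 -0.7 0 0.45 0" --pt "-0.55 0 -0.7 0 0.45 0" --pt "-0.55 0 -0.75 0 0.45 0" --pt "-0.5 0 -0.75 0 0.45 0" --pt "-0.5 0 -0.75 0 0.45 0" --pt "-0.5 0 -0.8 0 0.45 0" --pt "-0.45 0 -0.8 0 0.45 0" --pt "-0.45 0 -0.8 0 0.45 0" --pt "-0.4 0 -0.8 0 0.45 0" --pt "-0.35 0 -0.85 0 0.45 0" --pt "-0.35 0 -0.85 0 0.45 0"

```text
t: 3.05
ee_pos: [311.2, 247.4, 218.3]
eef_rot: [-0.646, -0.287, 0.286, 0.647]
contact_force: [-0.1, 0.6, -0.7]
opening: 91.7
```

>>> apply_moves --pt "-0.3 0 -0.85 0 0.45 0" --pt "-0.3 0 -0.85 0 0.45 0" --pt "-0.25 0 -0.9 0 0.45 0" --pt "-0.25 0 -0.9 0 0.45 0" --pt "-0.2 0 -0.9 0 0.45 0" --pt "-0.2 0 -0.9 0 0.45 0" --pt "-0.15 0 -0.9 0 0.45 0" --pt "-0.1 0 -0.9 0 0.45 0" --pt "-0.1 0 -0.9 0 0.45 0" --pt "-0.05 0 -0.9 0 0.45 0" --pt "-0.05 0 -0.9 0 0.45 0" --pt "0 0 -0.9 0 0.45 0"

```text
t: 4.55
ee_pos: [438.1, 5.1, 218.2]
eef_rot: [-0.689, -0.16, 0.16, 0.689]
contact_force: [-1.1, 0.0, 1.0]
opening: 91.7
```

```bash
python3 -c "
from h import *
plan((537,-203,200),6.5,11)"
```

```text
[-0.01, 0.07, -0.84, 0.0, 0.45, 0.0],
[0.02, 0.07, -0.84, 0.0, 0.45, 0.0],
[0.04, 0.07, -0.84, -0.0, 0.45, 0.0],
[0.07, 0.06, -0.83, -0.0, 0.45, 0.0],
[0.09, 0.07, -0.83, -0.0, 0.45, 0.0],
[0.12, 0.06, -0.83, -0.0, 0.44, 0.0],
[0.14, 0.07, -0.83, -0.0, 0.45, 0.0],
[0.17, 0.06, -0.82, -0.0, 0.44, 0.0],
[0.2, 0.07, -0.81, -0.0, 0.45, 0.0],
[0.22, 0.06, -0.81, -0.0, 0.44, 0.0],
[0.25, 0.07, -0.8, -0.0, 0.45, 0.0],
end [ 537.1 -203.   200. ] now [438.1   5.1 218.2] 4.55
```

>>> apply_moves --pt "0 0.06 -0.84 0 0.45 0" --pt "0 0.06 -0.84 0 0.45 0" --pt "0.05 0.06 -0.84 0 0.45 0" --pt "0.05 0.06 -0.84 0 0.45 0" --pt "0.1 0.06 -0.83 0 0.45 0" --pt "0.1 0.06 -0.83 0 0.45 0" --pt "0.15 0.06 -0.83 0 0.45 0" --pt "0.15 0.06 -0.82 0 0.45 0" --pt "0.2 0.06 -0.81 0 0.45 0" --pt "0.2 0.06 -0.81 0 0.45 0" --pt "0.25 0.06 -0.8 0 0.45 0" --pt "0 0 0 0 0 0"

```text
t: 6.05
ee_pos: [535.9, -204.4, 201.0]
eef_rot: [-0.706, -0.039, 0.039, 0.706]
contact_force: [0.6, 0.8, 0.3]
opening: 91.2
```

Run:
```python
from h import *
s=r.get_state();p=r.snapshot("wrist");T=wT(p,s)
print([(round(d["p"],2),np.round(d["xyz"],1)) for d in r.place_of("handle",p)])
print(proj(p,[(536.5,-203,139.5),(523,-82,18)],T).round())
cv2.imwrite("pics/w1.png",p["frame"][:,:,::-1])
plan((536.5,-203,134.5),6.5,3)
```

```text
[(0.77, array([ 539.7, -204.2,  139.4]))]
[[324. 262.]
 [324.  96.]]
[0.02, 0.89, -0.01, -0.0, -0.01, -0.0],
[0.01, 0.89, -0.0, -0.01, -0.0, -0.0],
[0.02, 0.89, -0.01, -0.0, -0.01, -0.01],
end [ 536.6 -203.1  134.6] now [ 535.3 -202.8  201.3] 6.15
```

View pics/w1.png

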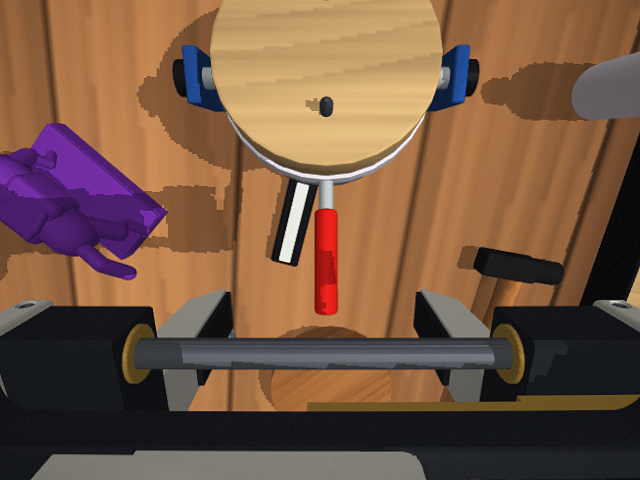

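>>> apply_moves --pt "0.02 0.9 0 0 0 0" --pt "0.02 0.9 0 0 0 0" --pt "0.02 0.85 0 0 0 0" --pt "0 0 0 0 0 0"

```text
t: 6.65
ee_pos: [536.0, -201.5, 134.2]
eef_rot: [-0.705, -0.039, 0.041, 0.707]
contact_force: [0.4, 0.8, -0.0]
opening: 91.8
```

>>> apply_moves --pt "0 0 0 0 0 0" --pt "0 0 0 0 0 0" --pt "0 0 0 0 0 0" --pt "0 0 0 0 0 0" --pt "0 0 0 0 0 0" --hand 0

```text
t: 7.28
ee_pos: [537.0, -202.8, 135.5]
eef_rot: [-0.706, -0.04, 0.04, 0.706]
contact_force: [0.3, 0.6, 0.3]
opening: 46.1
```

Run:
```python
from h import *
s=r.get_state();p=r.snapshot("wrist");T=wT(p,s)
print(s["ee_pos"].round(1),s["opening"],s["contact_force"].round(1))
cv2.imwrite("pics/w2.png",p["frame"][:,:,::-1])
```

```text
[ 537.  -202.8  135.5] 46.110846545870366 [0.3 0.6 0.3]
```

View pics/w2.png

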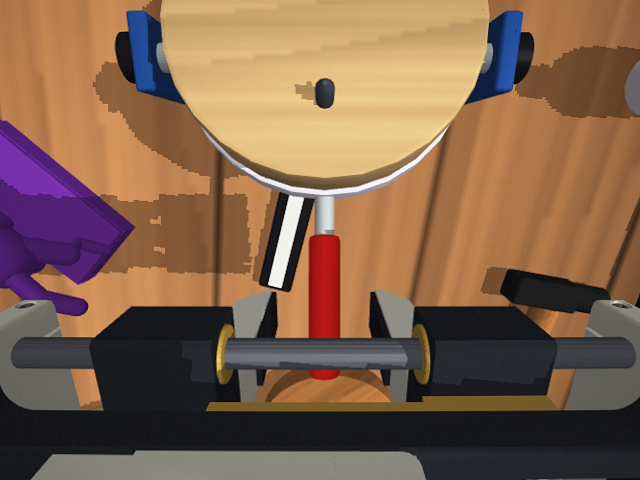

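>>> apply_moves --pt "0 0 0 0 0 0" --pt "0 0 0 0 0 0" --pt "0 0 0 0 0 0" --pt "0 0 0 0 0 0" --pt "0 0 0 0 0 0"

```text
t: 7.95
ee_pos: [537.2, -202.7, 135.5]
eef_rot: [-0.706, -0.04, 0.04, 0.706]
contact_force: [0.5, 0.4, 0.8]
opening: 13.9
```

```bash
cat > arc.py <<'E'
from h import *
import sys
# circular arc: C centre, from current to target angles; TCP = C + 130*(dir) - 5 in z offset
def arc(C,az1,el1,n,L=None):
    s=r.get_state();p=np.array(s["ee_pos"]);Rm=R.from_quat(s["eef_rot"])
    g=p+[0,0,5]-C; L=np.linalg.norm(g) if L is None else L
    az0=np.arctan2(g[1],g[0]);el0=np.arcsin(g[2]/np.linalg.norm(g));yaw0=np.arctan2(*Rm.as_matrix()[[1,0],0])
    print("L",L.round(1),np.rad2deg(az0),el0,np.rad2deg(yaw0))
    for i in range(n):
        f=(i+1)/n;az=az0+(az1-az0)*f;el=el0+(el1-el0)*f
        t=C+L*np.array([np.cos(az)*np.cos(el),np.sin(az)*np.cos(el),np.sin(el)])-[0,0,5]
        y=yaw0+(az1-az0)*f;X=np.array([np.cos(y),np.sin(y),0]);Y=np.array([0,0,-1.]);Rt=R.from_matrix(np.c_[X,Y,np.cross(X,Y)])
        row=np.r_[Rm.inv().apply(t-p)/25,np.rad2deg((Rm.inv()*Rt).as_rotvec())/4].round(2);print(list(map(float,row)),end=",\n")
        p=p+Rm.apply(row[:3]*25);Rm=Rm*R.from_rotvec(np.deg2rad(row[3:]*4))
    print("end",p.round(1))
E
python3 - <<'E'
from arc import *
s=r.get_state();p=r.snapshot("wrist");T=wT(p,s)
print(s["ee_pos"].round(1),s["opening"],s["contact_force"].round(1))
e,i=atz(p,(276,289),14,T),atz(p,(297,196),14,T);print(e,i,np.rad2deg(np.arctan2(*(e-i)[[1,0]])))
C=np.array([523,-82,100.])
arc(C,np.deg2rad(-98.5),0.0,8)
E
```

```text
[ 537.2 -202.7  135.5] 13.857868352943923 [0.5 0.4 0.8]
[ 500.  -252.3   14. ] [ 511.2 -166.8   14. ] -97.4629190711725
L 128.1 -83.29487575924476 0.32145755257828124 6.443707966544971
[-0.16, 0.2, -0.06, -0.0, 0.48, 0.01],
[-0.17, 0.2, -0.05, -0.0, 0.47, -0.0],
[-0.16, 0.2, -0.04, -0.0, 0.48, -0.0],
[-0.17, 0.2, -0.04, -0.0, 0.47, -0.0],
[-0.17, 0.2, -0.03, 0.0, 0.48, -0.0],
[-0.17, 0.21, -0.01, 0.0, 0.47, -0.0],
[-0.17, 0.2, -0.01, 0.0, 0.48, -0.0],
[-0.17, 0.21, -0.01, 0.0, 0.47, -0.0],
end [ 504.  -208.7   95. ]
```

>>> apply_moves --pt "-0.16 0.2 -0.06 0 0.46 0" --pt "-0.16 0.2 -0.05 0 0.46 0" --pt "-0.16 0.2 -0.04 0 0.46 0" --pt "-0.16 0.2 -0.04 0 0.46 0" --pt "-0.16 0.2 -0.03 0 0.46 0" --pt "-0.16 0.21 -0.01 0 0.46 0" --pt "-0.16 0.2 -0.01 0 0.46 0" --pt "-0.16 0.21 -0.01 0 0.46 0" --pt "0 0 0 0 0 0" --pt "0 0 0 0 0 0"

```text
t: 9.25
ee_pos: [505.5, -210.0, 95.0]
eef_rot: [0.706, -0.051, 0.052, -0.705]
contact_force: [2.7, -5.3, 2.2]
opening: 11.7
```

Run:
```python
from h import *
s=r.get_state();p=r.snapshot("wrist");T=wT(p,s);b=r.snapshot("side")
print(s["ee_pos"].round(1),s["opening"],s["contact_force"].round(1))
cv2.imwrite("pics/w3.png",p["frame"][:,:,::-1])
crop(b,290,220,410,350,"s3.png",5)
a=r.snapshot("scene");crop(a,195,210,315,310,"s4.png",5)
```

```text
[ 505.5 -210.    95. ] 11.686910096935058 [ 2.7 -5.3  2.2]
```

View pics/w3.png

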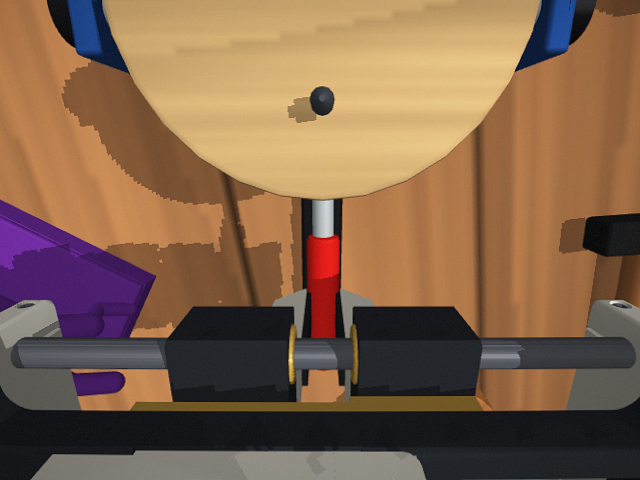

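View pics/s3.png

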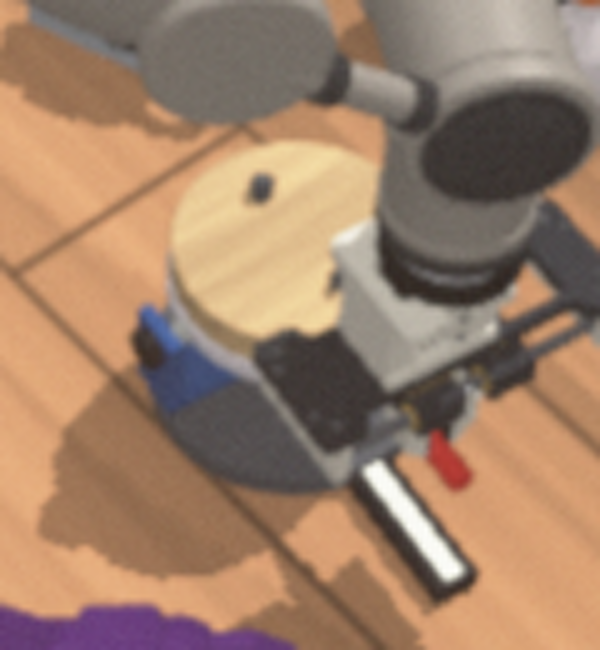

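View pics/s4.png

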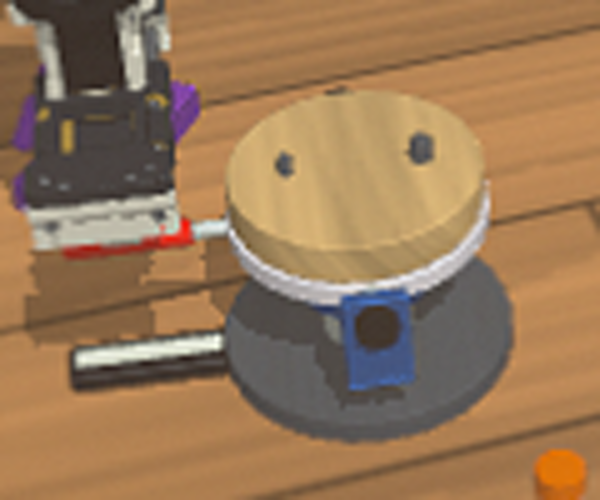

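Run:
```python
from h import *
import pickle
a=r.snapshot("scene");b=r.snapshot("side");s=r.get_state();w=r.snapshot("wrist")
pickle.dump((a,b,w,s),open("pics/abw.pkl","wb"))
from scipy.optimize import least_squares
def pts(C,az,el):
    # handle dir az (rad), elevation el; base +x opposite
    h=np.array([np.cos(az)*np.cos(el),np.sin(az)*np.cos(el),np.sin(el)]);yb=np.array([-np.sin(az),np.cos(az),0]);z=-np.cross(h,yb) 
    z=z if z[2]>0 else -z
    return h,yb,z
def feats(C,az,el):
    h,yb,z=pts(C,az,el)
    return np.array([C-38*h+47*z,C+38*h+47*z,C+100*h])
obs_s=[(195+421/5,210+138/5),(195+285/5,210+158/5)]
obs_d=[(290+261/5,220+182/5)]
def res(x):
    C=np.array([x[0],x[1],100]);F=feats(C,x[2],x[3])
    return np.r_[(proj(a,F[:2])-obs_s).ravel(),(proj(b,F[:1])-obs_d).ravel(),(x[0]-523)/4,(x[1]+82)/4]
o=least_squares(res,[523,-82,np.deg2rad(-98),0.0]);print(o.x,np.rad2deg(o.x[2]),o.fun.round(1))
def draw(p,x,T=None):
    im=p["frame"][:,:,::-1].copy();C=np.array([x[0],x[1],100]);h,yb,z=pts(C,x[2],x[3]);t=np.linspace(0,6.283,90)
    for zz,c in((33,(0,255,0)),(7,(0,255,255))):
        P=[C+zz*z+72*(h*np.cos(q)+yb*np.sin(q)) for q in t]
        cv2.polylines(im,[proj(p,P,T).astype(int)],True,c)
    for q in proj(p,feats(C,x[2],x[3]),T): cv2.circle(im,tuple(q.astype(int)),2,(0,0,255),-1)
    return im
x=o.x
for n,p,T,c in(("a",a,None,(195,200,315,300)),("b",b,None,(290,220,410,340))):
    im=draw(p,x,T)[c[1]:c[3],c[0]:c[2]];cv2.imwrite(f"pics/d{n}.png",cv2.resize(im,None,fx=5,fy=5))
```

```text
[ 5.26420474e+02 -8.51178840e+01 -1.56430660e+00  8.89951325e-02] -89.62816598575928 [-0.5 -0.2 -0.2 -0.5 -0.7 -1.1  0.9 -0.8]
```

View pics/da.png

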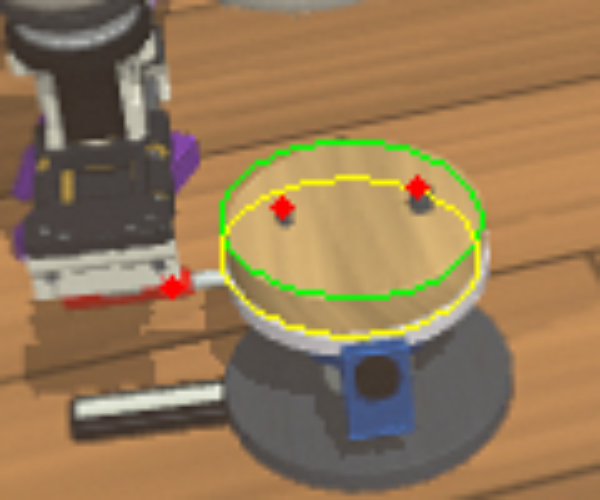

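View pics/db.png

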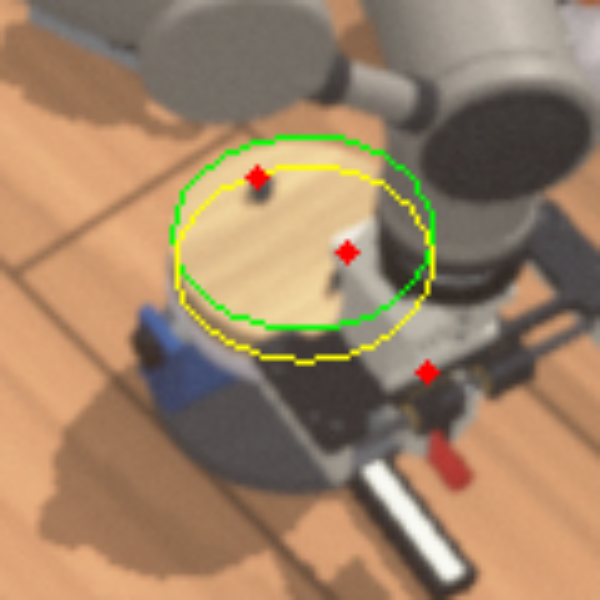

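```bash
cat > fit.py <<'E'
from h import *
def fr(az,el):
    h=np.array([np.cos(az)*np.cos(el),np.sin(az)*np.cos(el),np.sin(el)]);yb=np.array([-np.sin(az),np.cos(az),0]);z=np.cross(h,yb);return h,yb,z*np.sign(z[2])
def feats(C,az,el):
    h,yb,z=fr(az,el); return dict(tip=C+38*h+47*z,big=C-38*h+47*z,root=C+38*h+33*z,rim=C+72*h+33*z,h93=C+93*h+8*z,h165=C+165*h,rootb=C-38*h+33*z)
E
python3 - <<'E'
from fit import *
import pickle
a,b,w,s=pickle.load(open("pics/abw.pkl","rb"));T=wT(w,s)
C=np.array([523,-82,100.])
az=np.deg2rad(-98)
for el in(-.1,-.05,0,.05,.1,.15):
    F=feats(C,az,el);print(el,{k:proj(w,v,T)[0].round().tolist() for k,v in F.items() if k!="h165"})
E
```

```text
-0.1 {'tip': [321.0, 121.0], 'big': [319.0, -208.0], 'root': [321.0, 119.0], 'rim': [322.0, 210.0], 'h93': [322.0, 238.0], 'rootb': [320.0, -167.0]}
-0.05 {'tip': [321.0, 113.0], 'big': [319.0, -214.0], 'root': [321.0, 114.0], 'rim': [322.0, 209.0], 'h93': [322.0, 240.0], 'rootb': [320.0, -170.0]}
0 {'tip': [321.0, 105.0], 'big': [319.0, -220.0], 'root': [321.0, 109.0], 'rim': [322.0, 206.0], 'h93': [322.0, 242.0], 'rootb': [320.0, -172.0]}
0.05 {'tip': [321.0, 95.0], 'big': [319.0, -224.0], 'root': [321.0, 103.0], 'rim': [322.0, 203.0], 'h93': [322.0, 244.0], 'rootb': [320.0, -173.0]}
0.1 {'tip': [321.0, 85.0], 'big': [319.0, -227.0], 'root': [321.0, 97.0], 'rim': [322.0, 199.0], 'h93': [322.0, 245.0], 'rootb': [320.0, -174.0]}
0.15 {'tip': [321.0, 75.0], 'big': [319.0, -229.0], 'root': [321.0, 90.0], 'rim': [322.0, 195.0], 'h93': [322.0, 246.0], 'rootb': [320.0, -173.0]}
```

Run:
```python
from h import *
import pickle
a,b,w,s=pickle.load(open("pics/abw.pkl","rb"))
crop(w,270,60,370,260,"w3c.png",4)
print(s["ee_pos"])
```

```text
[ 505.55468936 -209.96525231   95.06233965]
```

View pics/w3c.png

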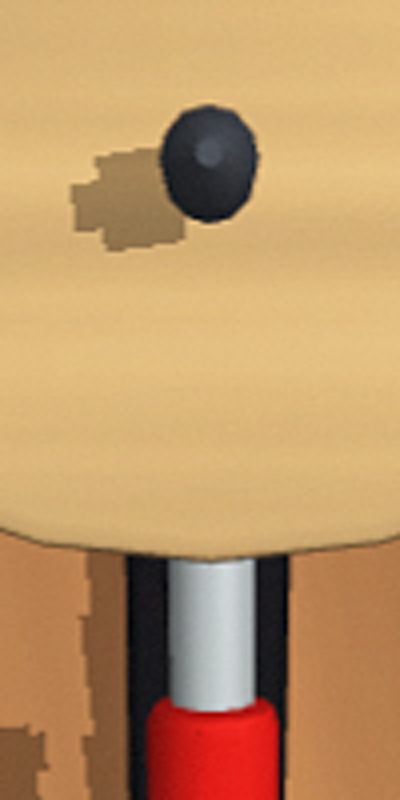

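>>> apply_moves --pt "0 0 0 0 0 0" --pt "0 0 0 0 0 0" --pt "0 0 0 0 0 0" --pt "0 -0.4 0 0 0 0" --pt "0 -1 0 0 0 0" --pt "0 -1 0 0 0 0" --pt "0 -1 0 0 0 0" --pt "0 -1 0 0 0 0" --pt "0 -1 0 0 0 0" --pt "0 0 0 0 0 0" --pt "0 0 0 0 0 0" --hand 0.8

```text
t: 10.92
ee_pos: [504.9, -208.7, 229.2]
eef_rot: [-0.705, 0.051, -0.051, 0.705]
contact_force: [-0.6, 0.6, -0.1]
opening: 73.7
```

Run:
```python
from h import *
import pickle
s=r.get_state();w=r.snapshot("wrist");pickle.dump((w,s),open("pics/v1.pkl","wb"))
print(s["t"],s["ee_pos"],s["contact_force"].round(1),s["opening"])
cv2.imwrite("pics/v1.png",w["frame"][:,:,::-1])
```

```text
10.925 [ 504.89259723 -208.65416935  229.1576414 ] [-0.6  0.6 -0.1] 73.67254829762624
```

View pics/v1.png

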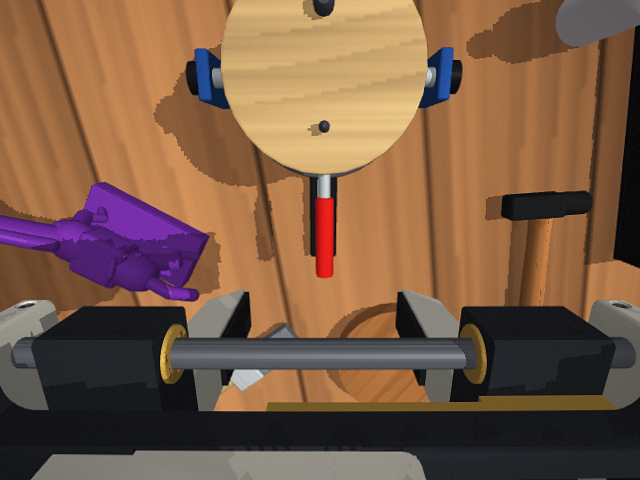

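>>> apply_moves --pt "0 -0.2 0.8 0 0 0" --pt "0 -0.2 0.8 0 0 0" --pt "0 -0.2 0.8 0 0 0" --pt "0 0 0 0 0 0" --pt "0 0 0 0 0 0"

```text
t: 11.6
ee_pos: [514.0, -149.5, 244.9]
eef_rot: [0.705, -0.051, 0.051, -0.705]
contact_force: [-0.5, -1.1, -0.1]
opening: 73.2
```

Run:
```python
from h import *
import pickle
s=r.get_state();w=r.snapshot("wrist");pickle.dump((w,s),open("pics/v2.pkl","wb"))
print(s["t"],s["ee_pos"])
cv2.imwrite("pics/v2.png",w["frame"][:,:,::-1])
v1=pickle.load(open("pics/v1.pkl","rb"))[0]
crop(v1,230,0,420,290,"v1c.png",2); 
crop(w,230,30,420,330,"v2c.png",2)
```

```text
11.6 [ 514.02603886 -149.47346287  244.88989781]
```

View pics/v2.png

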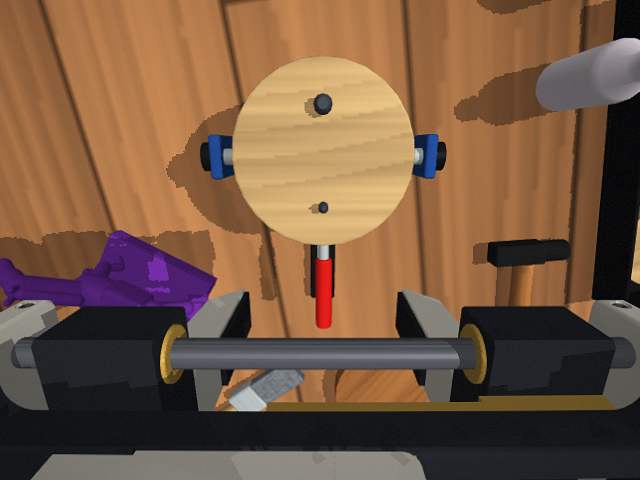

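View pics/v1c.png

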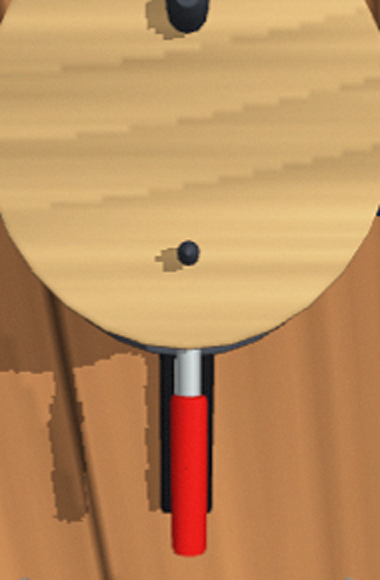

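View pics/v2c.png

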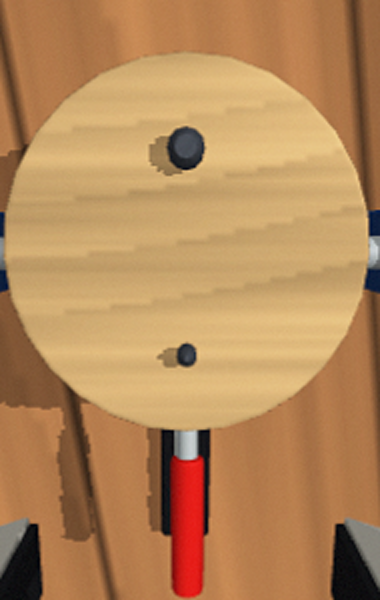

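Run:
```python
from fit import *
import pickle
from scipy.optimize import least_squares
V=[pickle.load(open(f"pics/v{i}.pkl","rb")) for i in(1,2)]
Ts=[wT(*v) for v in V]
t=np.linspace(0,2*np.pi,180)
def model(x,i):
    C=np.array([x[0],x[1],100+x[4]]);az,el=x[2],x[3];h,yb,z=fr(az,el);w=V[i][0];T=Ts[i]
    P=C+33*z+72*(np.outer(np.cos(t),h)+np.outer(np.sin(t),yb));q=proj(w,P,T)
    F=[C+38*h+47*z,C+93*h+8*z,C+165*h, np.array([C[0],C[1],14])+175*np.array([np.cos(x[5]),np.sin(x[5]),0])]
    f=proj(w,F,T)
    if i==0: return np.r_[f.ravel(),q[:,1].max()]
    return np.r_[f.ravel(),q[:,1].max(),q[:,1].min(),q[:,0].min(),q[:,0].max(),proj(w,C-38*h+47*z,T).ravel()]
obs=[np.array([324,125.5,324,198,324,277.5,323.5,256,175]),np.array([323.3,207,323.5,258.5,324,328.5,323,297,245,56.5,233,414.5,323.3,103])]
def res(x): return np.r_[model(x,0)-obs[0],model(x,1)-obs[1],x[4]/1.5]
o=least_squares(res,[523,-82,np.deg2rad(-98),0,0,np.deg2rad(-98)],loss="soft_l1")
x=o.x;print(x.round(3),"az",np.rad2deg(x[2]),"line",np.rad2deg(x[5]));f=res(x);print(f.round(1))
J=o.jac;print(np.sqrt(np.diag(np.linalg.inv(J.T@J))))
```

```text
[ 5.23884e+02 -8.11420e+01 -1.71300e+00  3.10000e-02 -3.40300e+00
 -1.71600e+00] az -98.16672786383657 line -98.34615376698645
[ 0.4 -0.6  0.3  0.7  0.3 -0.4  0.1  1.7 -0.5  0.1  0.5 -0.1  2.1 -0.6
 -1.6 -0.1  2.   0.4 -0.5 -1.1  0.3  0.  -0.5 -2.3]
[0.37060178 0.42053699 0.00459186 0.01146303 1.56232642 0.00537462]
```

Run:
```python
from h import *
import pickle
a=r.snapshot("scene");b=r.snapshot("side");pickle.dump((a,b),open("pics/ab2.pkl","wb"))
crop(a,200,200,310,300,"sa.png",6);crop(b,310,220,420,350,"sb.png",6)
```

```text
(no output)
```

View pics/sa.png

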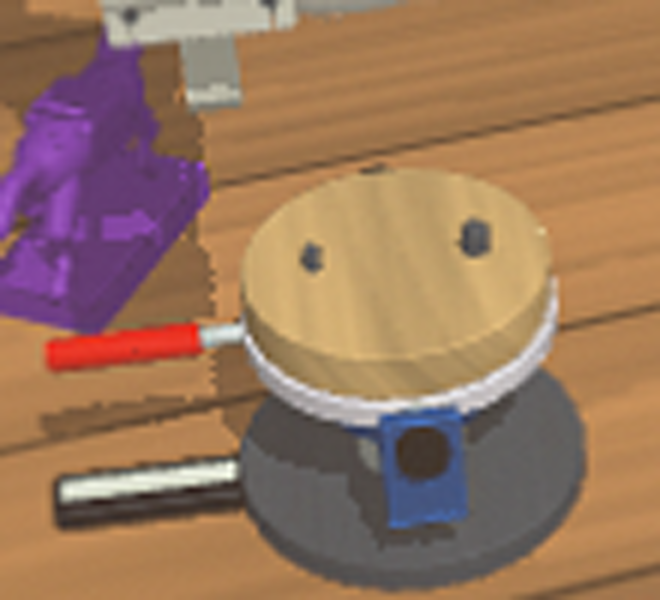

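View pics/sb.png

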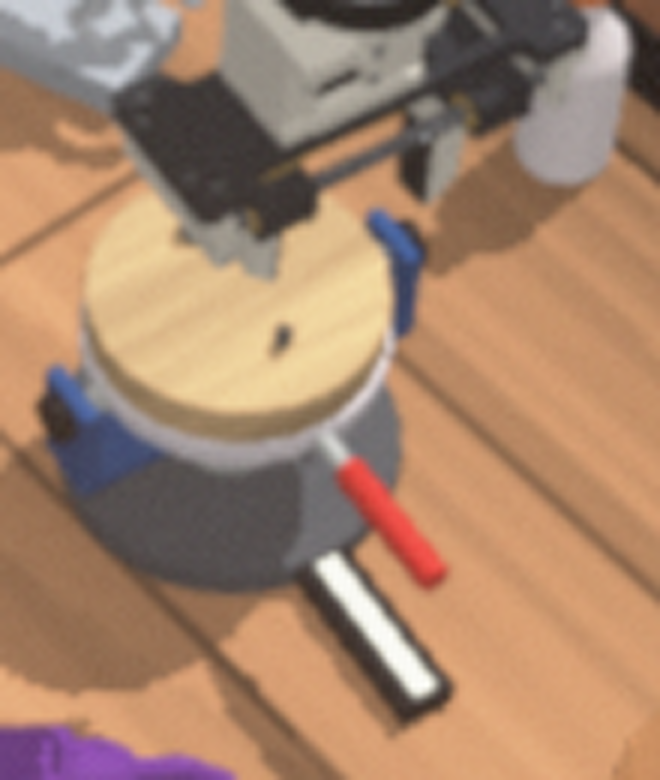

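Run:
```python
from fit import *
import pickle
a,b=pickle.load(open("pics/ab2.pkl","rb"))
C=np.array([523.5,-82,100.])
for az in (-97,-98.2,-99.5):
  for el in(-.05,0,.05,.1):
    h,yb,z=fr(np.deg2rad(az),el)
    P=[C+165*h,C+93*h,C+38*h+47*z,C-38*h+47*z]
    print(az,el,((proj(a,P)-[200,200])*6).round().tolist(),((proj(b,P[:3])-[310,220])*6).round().tolist())
  u=fr(np.deg2rad(az),0)[0];L=[[C[0],C[1],14]+170*u,[C[0],C[1],14]+90*u]
  print("line",((proj(a,L)-[200,200])*6).round().tolist(),((proj(b,L)-[310,220])*6).round().tolist())
```

```text
-97 -0.05 [[45.0, 373.0], [199.0, 346.0], [301.0, 247.0], [465.0, 219.0]] [[442.0, 581.0], [350.0, 465.0], [289.0, 322.0]]
-97 0 [[42.0, 359.0], [198.0, 338.0], [306.0, 243.0], [470.0, 221.0]] [[444.0, 571.0], [350.0, 459.0], [287.0, 316.0]]
-97 0.05 [[40.0, 346.0], [197.0, 331.0], [311.0, 239.0], [475.0, 224.0]] [[445.0, 561.0], [351.0, 453.0], [284.0, 310.0]]
-97 0.1 [[38.0, 332.0], [196.0, 323.0], [316.0, 235.0], [480.0, 227.0]] [[446.0, 550.0], [351.0, 447.0], [281.0, 304.0]]
line [[60.0, 497.0], [225.0, 474.0]] [[435.0, 680.0], [336.0, 558.0]]
-98.2 -0.05 [[45.0, 368.0], [199.0, 343.0], [301.0, 246.0], [465.0, 220.0]] [[436.0, 584.0], [346.0, 467.0], [288.0, 323.0]]
-98.2 0 [[42.0, 355.0], [197.0, 336.0], [306.0, 242.0], [470.0, 222.0]] [[437.0, 575.0], [347.0, 461.0], [285.0, 317.0]]
-98.2 0.05 [[40.0, 341.0], [197.0, 328.0], [311.0, 238.0], [476.0, 225.0]] [[439.0, 564.0], [347.0, 455.0], [283.0, 311.0]]
-98.2 0.1 [[38.0, 327.0], [196.0, 320.0], [316.0, 234.0], [481.0, 228.0]] [[439.0, 553.0], [347.0, 449.0], [280.0, 305.0]]
line [[59.0, 492.0], [225.0, 471.0]] [[429.0, 684.0], [332.0, 560.0]]
-99.5 -0.05 [[45.0, 363.0], [199.0, 340.0], [301.0, 245.0], [465.0, 221.0]] [[429.0, 588.0], [342.0, 468.0], [286.0, 324.0]]
-99.5 0 [[42.0, 350.0], [197.0, 333.0], [306.0, 241.0], [471.0, 223.0]] [[430.0, 578.0], [343.0, 463.0], [284.0, 318.0]]
-99.5 0.05 [[40.0, 336.0], [196.0, 325.0], [310.0, 237.0], [476.0, 226.0]] [[432.0, 568.0], [343.0, 457.0], [281.0, 312.0]]
-99.5 0.1 [[39.0, 322.0], [196.0, 317.0], [315.0, 233.0], [481.0, 229.0]] [[432.0, 557.0], [344.0, 451.0], [278.0, 306.0]]
line [[60.0, 487.0], [225.0, 468.0]] [[422.0, 687.0], [329.0, 561.0]]
```

```bash
python3 -c "
from h import *
plan((430,165,275),6,14)"
```

```text
[-0.37, -0.09, 0.86, -0.0, -0.26, -0.0],
[-0.35, -0.09, 0.86, -0.0, -0.26, -0.0],
[-0.34, -0.09, 0.87, -0.0, -0.25, -0.0],
[-0.32, -0.09, 0.87, -0.0, -0.26, -0.0],
[-0.3, -0.09, 0.88, -0.0, -0.25, -0.0],
[-0.29, -0.08, 0.89, -0.0, -0.26, -0.0],
[-0.27, -0.09, 0.89, -0.0, -0.25, -0.0],
[-0.26, -0.08, 0.89, -0.0, -0.26, -0.0],
[-0.24, -0.09, 0.9, -0.0, -0.25, -0.0],
[-0.23, -0.08, 0.9, -0.0, -0.26, -0.0],
[-0.21, -0.09, 0.91, -0.0, -0.25, -0.0],
[-0.19, -0.08, 0.91, -0.0, -0.26, -0.0],
[-0.18, -0.09, 0.92, -0.0, -0.25, -0.0],
[-0.16, -0.08, 0.92, -0.0, -0.26, -0.0],
end [429.9 165.  274.9] now [ 513.8 -150.1  244.6] 11.75
```

>>> apply_moves --pt "-0.36 -0.09 0.86 0 -0.26 0" --pt "-0.35 -0.09 0.86 0 -0.26 0" --pt "-0.34 -0.09 0.87 0 -0.26 0" --pt "-0.32 -0.09 0.87 0 -0.26 0" --pt "-0.3 -0.09 0.88 0 -0.26 0" --pt "-0.29 -0.09 0.89 0 -0.26 0" --pt "-0.27 -0.09 0.89 0 -0.26 0" --pt "-0.26 -0.09 0.89 0 -0.26 0" --pt "-0.24 -0.09 0.9 0 -0.26 0" --pt "-0.22 -0.09 0.9 0 -0.26 0" --pt "-0.2 -0.09 0.91 0 -0.26 0" --pt "-0.19 -0.09 0.91 0 -0.26 0"

```text
t: 13.25
ee_pos: [441.1, 121.9, 272.2]
eef_rot: [-0.706, -0.027, 0.027, 0.707]
contact_force: [0.2, 0.3, -0.1]
opening: 73.4
```

>>> apply_moves --pt "-0.18 -0.09 0.92 0 -0.26 0" --pt "-0.16 -0.09 0.92 0 -0.26 0" --pt "0 0 0 0 0 0" --pt "0 0 0 0 0 0"

```text
t: 13.75
ee_pos: [429.6, 165.4, 276.5]
eef_rot: [0.706, 0.039, -0.039, -0.706]
contact_force: [0.5, -0.2, -0.2]
opening: 73.4
```

Run:
```python
from h import *
import pickle
s=r.get_state();w=r.snapshot("wrist");pickle.dump((w,s),open("pics/v3.pkl","wb"))
print(s["t"],s["ee_pos"],s["opening"])
for l in["bronze","bronze_saddle","bronze_bighole","bronze_smallhole"]:print(l,[(round(d["p"],2),np.round(d["xyz"],1)) for d in r.place_of(l,w)])
cv2.imwrite("pics/v3.png",w["frame"][:,:,::-1])
```

```text
13.75 [429.57986915 165.38257755 276.4963265 ] 73.38768199848224
bronze [(0.88, array([425.5, 232.6,  -0.9]))]
bronze_saddle [(0.7, array([421.9, 236.4,  89.9])), (0.56, array([251.3, 279.1,  91.9]))]
bronze_bighole [(0.56, array([216.6, 304.8,  -0.6]))]
bronze_smallhole [(0.79, array([278.5, 257.3,   0.8]))]
```

View pics/v3.png

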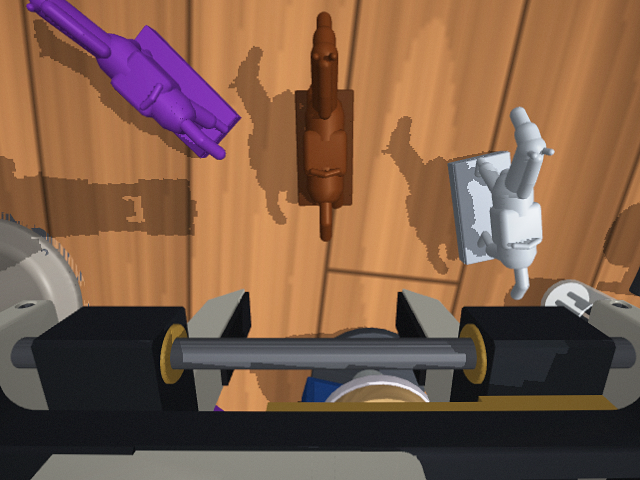

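Run:
```python
from h import *
import pickle
w,s=pickle.load(open("pics/v3.pkl","rb"));crop(w,280,75,370,220,"v3c.png",4)
```

```text
(no output)
```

View pics/v3c.png

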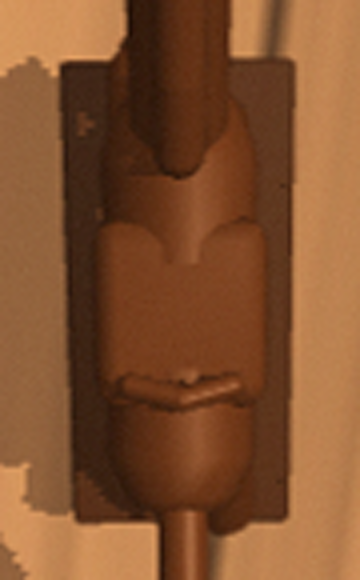

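Run:
```python
from h import *
import pickle
w,s=pickle.load(open("pics/v3.pkl","rb"));T=wT(w,s)
u=[(280+x/4,75+y/4) for x,y in((62,63),(295,60),(289,520),(77,522))]
P=np.array([atz(w,q,24,T) for q in u]);print(P)
f=(P[0]+P[1])/2-(P[2]+P[3])/2;print("len",np.linalg.norm(f),"wid",np.linalg.norm(P[0]-P[1]),np.linalg.norm(P[2]-P[3]),"yaw",np.rad2deg(np.arctan2(f[1],f[0])),"c",P.mean(0))
S=[(280+x/4,75+y/4) for x,y in((97,300),(267,300))]
Q=np.array([atz(w,q,100,T) for q in S]);print(Q,Q.mean(0),np.linalg.norm(Q[0]-Q[1]))
```

```text
[[383.9 298.3  24. ]
 [448.2 306.2  24. ]
 [463.9 178.4  24. ]
 [399.8 170.6  24. ]]
len 128.7233564664937 wid 64.78348554994552 64.57282710242751 yaw 97.0504843979347 c [423.95  238.375  24.   ]
[[403.4 237.5 100. ]
 [443.7 242.  100. ]] [423.55 239.75 100.  ] 40.550462389472216
```

```bash
python3 -c "
from h import *
plan((424.2,236.4,175),7.0,5)"
```

```text
[0.02, 0.81, 0.57, -0.0, -0.04, -0.0],
[0.02, 0.81, 0.58, -0.0, -0.04, -0.0],
[0.02, 0.81, 0.57, -0.0, -0.04, -0.0],
[0.02, 0.81, 0.58, -0.0, -0.04, -0.0],
[0.01, 0.81, 0.57, -0.0, -0.03, -0.0],
end [424.2 236.3 175.1] now [430.1 164.8 276.3] 14.0
```

>>> apply_moves --pt "0.02 0.81 0.57 0 -0.04 0" --pt "0.02 0.81 0.57 0 -0.04 0" --pt "0.02 0.81 0.57 0 -0.04 0" --pt "0.02 0.81 0.57 0 -0.04 0" --pt "0.01 0.81 0.57 0 -0.03 0" --pt "0 0 0 0 0 0" --pt "0 0 0 0 0 0"

```text
t: 14.88
ee_pos: [424.6, 235.9, 175.8]
eef_rot: [-0.706, -0.044, 0.043, 0.706]
contact_force: [-0.0, -0.0, 0.2]
opening: 73.5
```

```bash
python3 -c "
from h import *
plan((424.2,236.4,85),7.0,5)
s=r.get_state();w=r.snapshot('wrist');cv2.imwrite('pics/v4.png',w['frame'][:,:,::-1])"
```

```text
[-0.0, 0.73, 0.0, 0.0, 0.0, 0.0],
[-0.0, 0.73, 0.01, 0.0, 0.0, 0.0],
[-0.01, 0.72, 0.0, 0.0, 0.0, 0.0],
[-0.0, 0.73, 0.01, 0.0, 0.0, 0.01],
[-0.01, 0.72, 0.0, 0.0, 0.01, 0.0],
end [424.1 236.4  85. ] now [424.6 235.9 175.8] 14.875
```

View pics/v4.png

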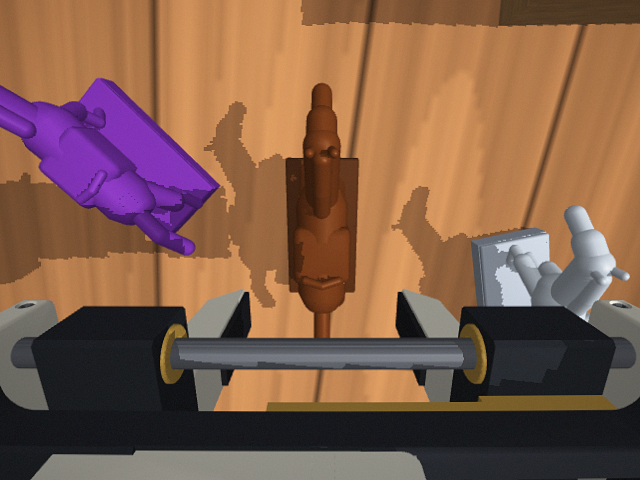

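Brown horse lies centred between the jaws (x≈322), silver horse at the right (575,265) outside the fingers; going down.

>>> apply_moves --pt "0 0.72 0 0 0 0" --pt "0 0.72 0 0 0 0" --pt "0 0.72 0 0 0 0" --pt "0 0.72 0.02 0 0 0" --pt "0 0.72 0.02 0 0 0" --pt "0 0 0 0 0 0"

```text
t: 15.68
ee_pos: [423.9, 236.8, 85.0]
eef_rot: [0.706, 0.043, -0.044, -0.706]
contact_force: [-0.2, 0.3, 0.4]
opening: 73.7
```

>>> apply_moves --pt "0 0 0 0 0 0" --pt "0 0 0 0 0 0" --pt "0 0 0 0 0 0" --pt "0 0 0 0 0 0" --pt "0 0 0 0 0 0" --pt "0 0 0 0 0 0" --hand 0

```text
t: 16.42
ee_pos: [423.9, 237.4, 85.5]
eef_rot: [-0.706, -0.044, 0.043, 0.706]
contact_force: [-2.4, -1.2, 5.7]
opening: 41.7
```

```bash
python3 -c "
from h import *
s=r.get_state();w=r.snapshot('wrist');cv2.imwrite('pics/v5.png',w['frame'][:,:,::-1]);print(s['ee_pos'],s['contact_force'].round(1),R.from_quat(s['eef_rot']).as_matrix().round(3))"
```

```text
[423.90140103 237.3688397   85.48662675] [-2.4 -1.2  5.7] [[ 0.992  0.    -0.123]
 [ 0.123  0.     0.992]
 [ 0.    -1.     0.   ]]
```

View pics/v5.png

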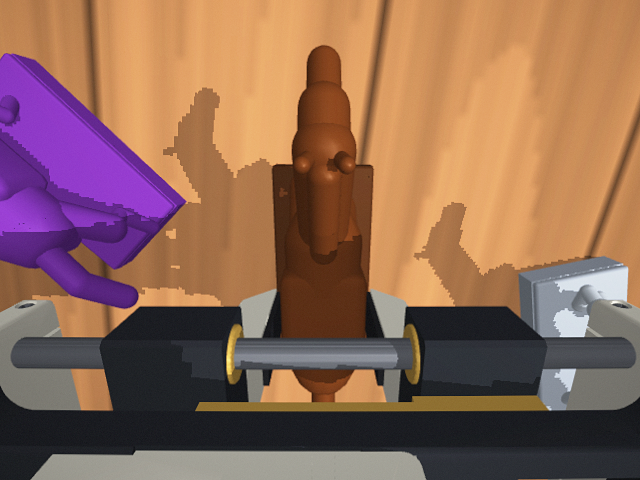

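>>> apply_moves --pt "0 0 0 0 0 0" --pt "0 -0.3 0 0 0 0" --pt "0 -0.6 0 0 0 0" --pt "0 -1 0 0 0 0" --pt "0 -1 0 0 0 0" --pt "0 -1 0 0 0 0" --pt "0 -1 0 0 0 0" --pt "0 -1 0 0 0 0" --pt "0 -1 0 0 0 0" --pt "0 -0.6 0 0 0 0" --pt "0 0 0 0 0 0" --pt "0 0 0 0 0 0"

```text
t: 17.98
ee_pos: [423.4, 237.1, 271.6]
eef_rot: [0.706, 0.043, -0.044, -0.706]
contact_force: [-0.4, 0.0, -4.1]
opening: 41.8
```

```bash
python3 -c "
from h import *
import pickle
s=r.get_state();w=r.snapshot('wrist');cv2.imwrite('pics/v6.png',w['frame'][:,:,::-1]);print(s['t'],s['ee_pos'],s['contact_force'].round(1),s['opening'])
pickle.dump((w,s),open('pics/v6.pkl','wb'));crop(w,240,140,400,300,'v6c.png',4)
plan((511,-81,265),-8.2,20)"
```

```text
17.975 [423.40872051 237.0875718  271.55485166] [-0.4  0.  -4.1] 41.829310538269105
[0.1, 0.01, -0.65, 0.0, 0.19, -0.0],
[0.1, 0.01, -0.65, 0.0, 0.19, -0.0],
[0.11, 0.01, -0.65, 0.0, 0.19, -0.0],
[0.12, 0.01, -0.65, 0.0, 0.19, -0.0],
[0.13, 0.01, -0.65, 0.0, 0.19, -0.0],
[0.14, 0.01, -0.65, 0.0, 0.19, -0.0],
[0.15, 0.01, -0.64, 0.0, 0.19, -0.0],
[0.16, 0.01, -0.64, 0.0, 0.19, -0.0],
[0.16, 0.02, -0.64, 0.0, 0.19, -0.0],
[0.17, 0.01, -0.64, 0.0, 0.19, -0.0],
[0.18, 0.02, -0.63, 0.0, 0.19, -0.0],
[0.19, 0.01, -0.63, 0.0, 0.19, -0.0],
[0.2, 0.02, -0.63, 0.0, 0.19, -0.0],
[0.21, 0.01, -0.63, 0.0, 0.19, -0.0],
[0.22, 0.02, -0.62, 0.0, 0.19, -0.0],
[0.22, 0.01, -0.62, 0.0, 0.19, -0.01],
[0.23, 0.02, -0.62, 0.0, 0.19, -0.0],
[0.24, 0.01, -0.61, 0.0, 0.19, -0.01],
[0.25, 0.02, -0.61, 0.01, 0.2, -0.0],
[0.26, 0.01, -0.61, 0.0, 0.19, -0.01],
end [511.1 -80.9 265. ] now [423.4 237.1 271.5] 18.025
```

View pics/v6.png

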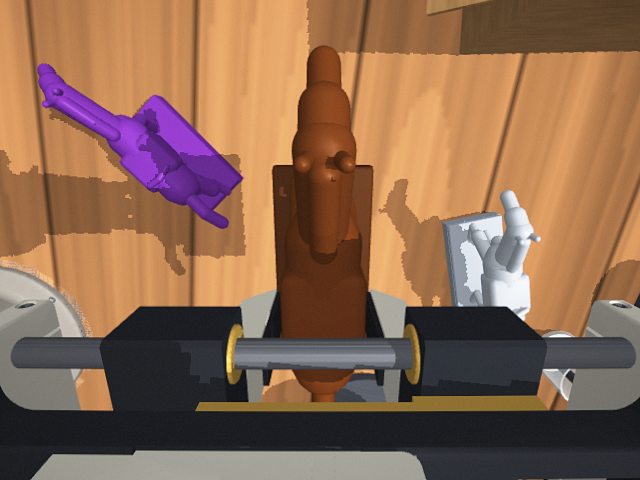

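View pics/v6c.png

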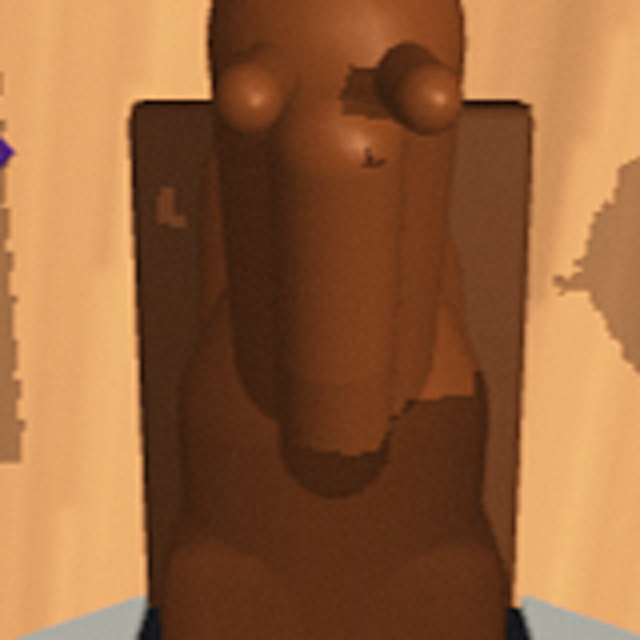

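Run:
```python
from h import *
import pickle
w,s=pickle.load(open('pics/v6.pkl','rb'));H=np.array(w["hand_eye"])
def aty(uv,y):
    o,d=ray(w,uv,H);return (o+d*(y-o[1])/d[1]).round(2)
for q in((132,102),(531,102),(150,600),(519,600)): print(aty((240+q[0]/4,140+q[1]/4),61.5))
```

```text
[-32.38  61.5   66.56]
[31.74 61.5  66.58]
[-32.74  61.5  -20.1 ]
[ 33.23  61.5  -20.07]
```

```bash
python3 -c "
from h import *
plan((523.6,-82.9,256),-8.2,16)"
```

```text
[0.15, 0.04, -0.82, 0.0, 0.24, -0.0],
[0.16, 0.04, -0.82, 0.0, 0.24, -0.0],
[0.18, 0.04, -0.82, 0.0, 0.24, -0.0],
[0.19, 0.04, -0.82, 0.0, 0.24, -0.0],
[0.21, 0.04, -0.81, 0.0, 0.24, -0.0],
[0.22, 0.04, -0.81, 0.0, 0.24, -0.0],
[0.23, 0.04, -0.81, 0.0, 0.24, -0.0],
[0.25, 0.04, -0.8, 0.0, 0.24, -0.0],
[0.26, 0.04, -0.8, 0.0, 0.24, -0.0],
[0.27, 0.04, -0.79, 0.0, 0.24, -0.0],
[0.29, 0.04, -0.79, 0.0, 0.24, -0.01],
[0.3, 0.04, -0.78, 0.0, 0.23, -0.0],
[0.31, 0.04, -0.78, 0.0, 0.24, -0.0],
[0.32, 0.03, -0.77, 0.0, 0.23, -0.01],
[0.34, 0.04, -0.77, 0.01, 0.24, -0.0],
[0.35, 0.03, -0.76, 0.0, 0.23, -0.01],
end [523.6 -82.9 256. ] now [423.4 237.1 271.5] 18.025
```

>>> apply_moves --pt "0.15 0.04 -0.82 0 0.24 0" --pt "0.16 0.04 -0.82 0 0.24 0" --pt "0.18 0.04 -0.82 0 0.24 0" --pt "0.19 0.04 -0.82 0 0.24 0" --pt "0.21 0.04 -0.81 0 0.24 0" --pt "0.22 0.04 -0.81 0 0.24 0" --pt "0.23 0.04 -0.81 0 0.24 0" --pt "0.25 0.04 -0.8 0 0.24 0" --pt "0.26 0.04 -0.8 0 0.24 0" --pt "0.27 0.04 -0.79 0 0.24 0" --pt "0.29 0.04 -0.79 0 0.24 0" --pt "0.3 0.04 -0.78 0 0.24 0"

```text
t: 19.52
ee_pos: [499.0, -3.3, 259.5]
eef_rot: [-0.706, 0.028, -0.027, 0.707]
contact_force: [0.6, -0.4, -4.6]
opening: 41.6
```

>>> apply_moves --pt "0.31 0.04 -0.78 0 0.24 0" --pt "0.32 0.03 -0.77 0 0.23 0" --pt "0.34 0.03 -0.77 0 0.23 0" --pt "0.35 0.03 -0.76 0 0.23 0" --pt "0 0 0 0 0 0" --pt "0 0 0 0 0 0" --pt "0 0 0 0 0 0"

```text
t: 20.4
ee_pos: [524.0, -82.1, 257.4]
eef_rot: [-0.705, 0.05, -0.05, 0.705]
contact_force: [0.2, 0.2, -4.1]
opening: 41.9
```

```bash
python3 -c "
from h import *
import pickle
plan((523.6,-82.9,238),-8.2,2)
s=r.get_state();print(s['contact_force'].round(1),s['opening'],R.from_quat(s['eef_rot']).as_matrix().round(3))
a=r.snapshot('scene');b=r.snapshot('side');w=r.snapshot('wrist')
crop(a,200,170,320,300,'h1.png',5);crop(b,300,180,420,330,'h2.png',5);cv2.imwrite('pics/h3.png',w['frame'][:,:,::-1])
pickle.dump((a,b,w,s),open('pics/h.pkl','wb'))"
```

```text
[-0.01, 0.39, -0.02, -0.0, 0.01, -0.0],
[-0.0, 0.39, -0.01, -0.0, 0.0, -0.0],
end [523.7 -82.8 237.9] now [524.  -82.1 257.4] 20.4
[ 0.2  0.2 -4.1] 41.88295164032082 [[ 0.99   0.     0.142]
 [-0.142  0.     0.99 ]
 [-0.    -1.     0.   ]]
```

View pics/h1.png

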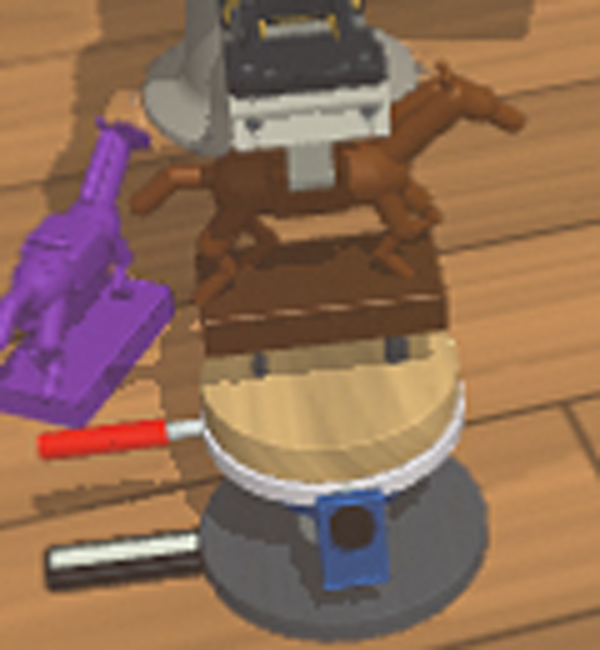

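View pics/h2.png

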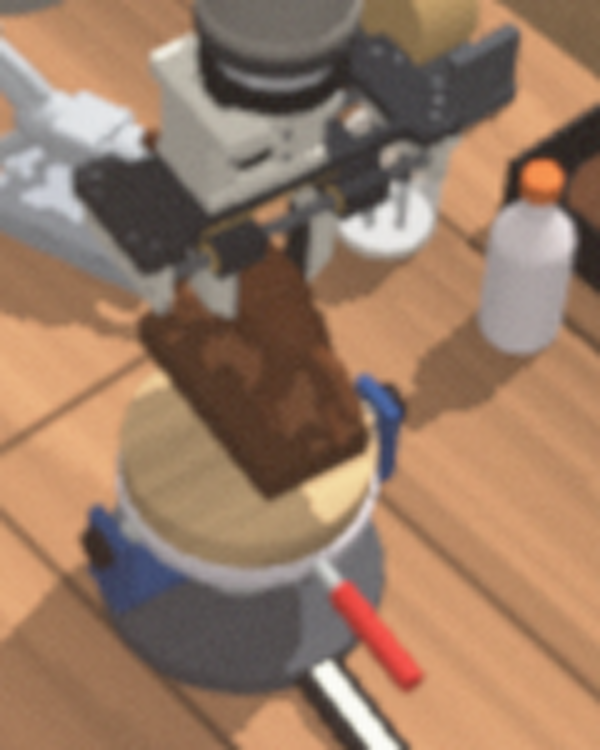

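View pics/h3.png

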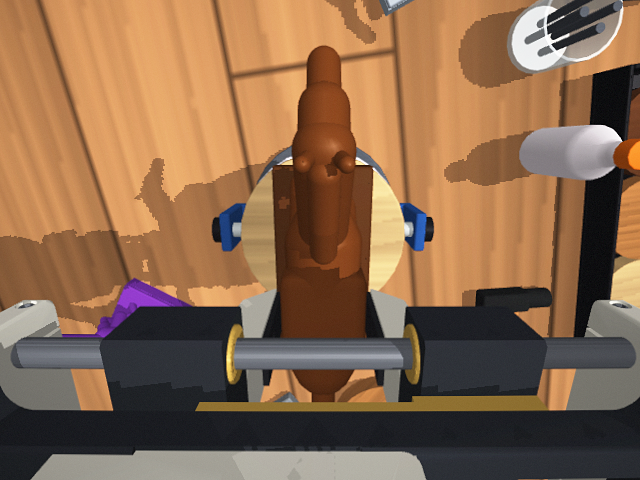

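>>> apply_moves --pt "-0.01 0.4 -0.03 0 0 0" --pt "0 0.4 0 0 0 0" --pt "0 0.1 0 0 0 0" --pt "0 0 0 0 0 0" --pt "0 0 0 0 0 0"

```text
t: 21.18
ee_pos: [524.0, -83.4, 235.1]
eef_rot: [0.705, -0.05, 0.051, -0.705]
contact_force: [-0.0, 0.0, -3.8]
opening: 41.5
```

>>> apply_moves --pt "0 0.08 0 0 0 0" --pt "0 0.08 0 0 0 0" --pt "0 0 0 0 0 0"

```text
t: 21.55
ee_pos: [523.7, -83.3, 230.6]
eef_rot: [-0.705, 0.051, -0.05, 0.705]
contact_force: [0.5, 1.3, -4.7]
opening: 41.2
```

```bash
python3 -c "
from h import *
s=r.get_state();print(s['ee_pos'].round(1),s['contact_force'].round(1),s['moment'].round(2))"
```

```text
[523.7 -83.3 230.6] [ 0.5  1.3 -4.7] [-0.21  0.1   0.02]
```

>>> apply_moves --pt "0 0.08 0 0 0 0" --pt "0 0.08 0 0 0 0" --pt "0 0 0 0 0 0"

```text
t: 21.92
ee_pos: [523.7, -83.2, 226.6]
eef_rot: [-0.705, 0.051, -0.05, 0.705]
contact_force: [1.3, 0.8, -4.1]
opening: 41.7
```

```bash
python3 -c "
from h import *
s=r.get_state();print(s['ee_pos'].round(1),s['contact_force'].round(1),s['moment'].round(2))"
```

```text
[523.7 -83.2 226.6] [ 1.3  0.8 -4.1] [ 0.01  0.01 -0.  ]
```

>>> apply_moves --pt "0 0.08 0 0 0 0" --pt "0 0.08 0 0 0 0" --pt "0 0 0 0 0 0"

```text
t: 22.3
ee_pos: [523.7, -83.3, 222.6]
eef_rot: [-0.705, 0.051, -0.05, 0.705]
contact_force: [-0.2, 0.7, -5.2]
opening: 41.6
```

>>> apply_moves --pt "0 0.06 0 0 0 0" --pt "0 0.06 0 0 0 0" --pt "0 0 0 0 0 0"

```text
t: 22.68
ee_pos: [523.8, -83.3, 219.7]
eef_rot: [-0.705, 0.051, -0.051, 0.705]
contact_force: [0.6, 0.3, -4.2]
opening: 40.9
```

```bash
python3 -c "
from h import *
s=r.get_state();print(s['ee_pos'].round(1),s['contact_force'].round(1),s['moment'].round(2))"
```

```text
[523.8 -83.3 219.7] [ 0.6  0.3 -4.2] [ 0.08  0.04 -0.04]
```

>>> apply_moves --pt "0 0.04 0 0 0 0" --pt "0 0 0 0 0 0"

```text
t: 22.92
ee_pos: [523.8, -83.4, 218.8]
eef_rot: [-0.705, 0.051, -0.051, 0.705]
contact_force: [0.3, -0.5, -4.8]
opening: 41.8
```

>>> apply_moves --pt "0 0.02 0 0 0 0" --pt "0 0 0 0 0 0"

```text
t: 23.18
ee_pos: [523.8, -83.3, 218.5]
eef_rot: [-0.705, 0.05, -0.051, 0.705]
contact_force: [-0.3, 1.7, -3.7]
opening: 41.4
```

>>> apply_moves --pt "0 0.02 0 0 0 0" --pt "0 0 0 0 0 0"

```text
t: 23.42
ee_pos: [523.8, -83.2, 218.5]
eef_rot: [-0.705, 0.05, -0.051, 0.705]
contact_force: [-3.4, 2.4, 2.9]
opening: 41.4
```

>>> apply_moves --pt "0 0.02 0 0 0 0" --pt "0 0 0 0 0 0"

```text
t: 23.68
ee_pos: [523.8, -83.2, 218.5]
eef_rot: [0.705, -0.05, 0.051, -0.705]
contact_force: [-3.6, 3.0, 7.1]
opening: 41.3
```

>>> apply_moves --pt "0 0.03 0 0 0 0" --pt "0 0 0 0 0 0" --pt "0 0 0 0 0 0"

```text
t: 24.05
ee_pos: [523.8, -83.2, 218.4]
eef_rot: [0.705, -0.05, 0.051, -0.705]
contact_force: [-5.1, 2.8, 10.8]
opening: 41.5
```

```bash
python3 -c "
from h import *
s=r.get_state();print(s['ee_pos'].round(1),s['contact_force'].round(1),s['moment'].round(2),s['opening'])
a=r.snapshot('scene');b=r.snapshot('side');w=r.snapshot('wrist')
crop(a,200,190,310,300,'p1.png',6);crop(b,300,200,420,350,'p2.png',5);cv2.imwrite('pics/p3.png',w['frame'][:,:,::-1])
s=r.get_state();print(s['ee_pos'].round(1),s['contact_force'].round(1))
"
```

```text
[523.8 -83.2 218.4] [-5.1  2.8 10.8] [ 0.42  1.05 -0.03] 41.5393551826114
[523.8 -83.3 218.4] [-5.6  3.  12.1]
```

View pics/p1.png

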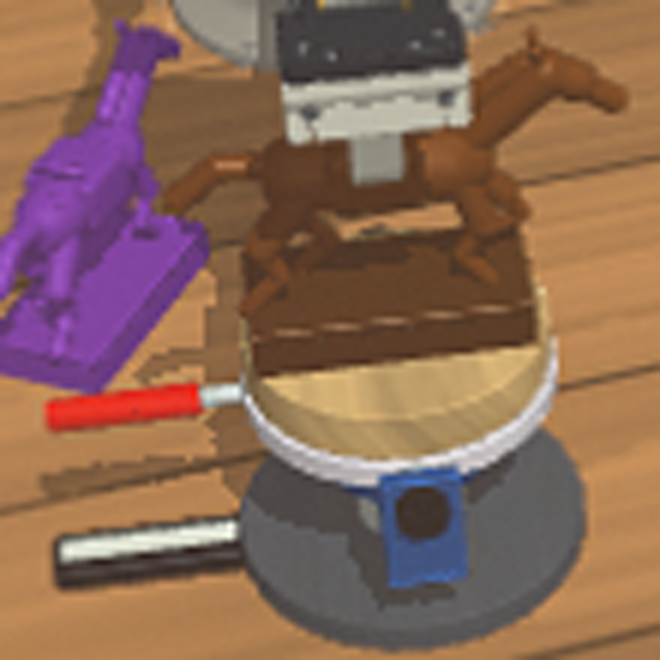

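View pics/p2.png

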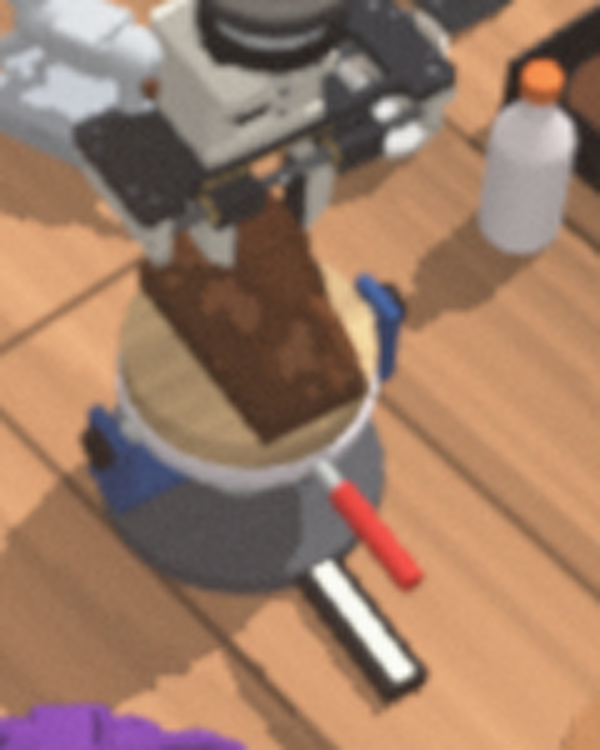

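View pics/p3.png

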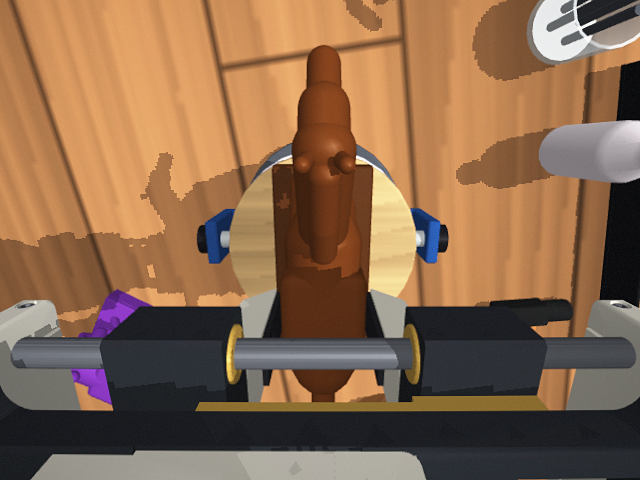

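>>> apply_moves --pt "0 0 0 0 0 0" --pt "0 0 0 0 0 0" --pt "0 0 0 0 0 0" --pt "0 0 0 0 0 0"

```text
t: 24.7
ee_pos: [523.8, -83.3, 218.4]
eef_rot: [0.705, -0.05, 0.051, -0.705]
contact_force: [-5.8, 2.9, 10.6]
opening: 41.7
```

```bash
python3 -c "
from h import *
s=r.get_state();print(s['ee_pos'].round(1),s['contact_force'].round(1))
print(r.close_job());s=r.get_state();print(s['t'],s['ee_pos'].round(1),s['contact_force'].round(1))"
```

```text
[523.8 -83.3 218.4] [-5.8  2.9 10.6]
the job is handed in; nothing more can be done
None
the job is handed in; nothing more can be done
```

I set the stand with the red handle, fitted the bronze horse onto the base, and handed the job in at about 25 s while still holding and pressing it. The robot gives no verdict, so success rests on the checks below.

- **Stand:** the handle lies over the white line within about 0.5°. Two tilt estimates disagreed slightly. Fitting the wrist pictures gave about 0.03 rad, with a height 3.4 mm off nominal. The scene and side views matched level. The limits are 0.07 rad for the setting step and 0.09 rad at the end. The handle's slope in the scene picture did not change after pressing.
- **Fit:** the horse went down without jamming. It met the base at tool height 218.5 mm, the height I had computed for flush. The pictures show the plate flush on the wood. The dowels are hidden in that view, so their seating is judged from the height and the smooth entry.
- **Final push:** the wrist read +10.6 N upward, compared with −4 to −5 N when the horse was simply held. That is about 15 N of push and was steady to about 1.5 N. A sideways force of about 6 N remained from gripping and seating. The fingers held at 41.7 mm on the 42 mm saddle.
- **Other things:** I saw no contact with anything else, and nothing looked moved in the pictures. I did not measure those positions again.

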